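Fish the setting block out of the deep well with the T-ended picker

TASK

Take the orange-handled T-ended picker from its holder, feel for the slot in the cap of the brass block at the bottom of the deep blue well without ever pressing hard (more than 40 N, even for a moment, would mark it), turn the picker to catch the block and lift it out. Stand the block upright in the grey tray before you free the picker from it, then hang the picker back in its holder and let go. Handle the block only with the picker, never with the gripper, and leave the other things on the bench alone.

Things in the scene. Friction and masses are not known exactly. Their poses are not given: they have to be found in the camera images.
- picker: T-ended picker (160 g), hanging upright in its holder. Origin: middle of the underside of its T-bar; z up along the rod, x along the T-bar. T-bar: round bar 31 mm long, 6 thick, z 0 to 6. Rod 7 mm in diameter. Cone z 104 to 118, widening from 12 to 30 mm diameter. Collar 48 mm in diameter, z 118 to 124. Orange handle above it.
- picker_bar (a point): centre of the picker's T-bar, 3 mm above the picker's origin; axes as the picker's
- picker_handle (a point): middle of the picker's orange handle, 150 mm above the picker's origin, axes as the picker's. Handle 34 mm along x, 24 along y, 52 high; grip it across y (its flat sides).
- holder: fixed holder of the picker. Origin: centre of its underside, on the bench. 74x74 mm plate on two cheeks, plate top at z = 126 mm, with a vertical 36 mm round through hole over the origin. The picker's collar rests on the plate, cone in the hole, T-bar 8 mm above the bench, at any yaw; it goes straight up and down.
- well: fixed upright square well, blue, open at the top. Origin: centre of its underside, on the bench; x and y square with its walls. Bore 46x46 mm, walls 5 mm, floor at z = 6, rim at z = 130; base plate 86x86 mm.
- block: brass setting block (0.25 to 0.4 kg), 42x42x40 mm high, standing on the floor of the well, square with it within 0.05 rad, 2 mm free on each side. Origin: centre of its underside; z up. Below its cap is an open chamber 34x34 mm, z 18 to 35. With the T-bar down in there, a turn of 60 to 90 degrees from the slot catches the block; turned back along the slot it comes out.
- block_top (a point): centre of the block's round dark steel cap: 40 mm above the block's origin, axes as the block's. Cap 41 mm in diameter, 5 thick. Its slot, right through, is 34x9 mm and points anywhere within 1.05 rad of the x axis: NOT measured, find it by feel (the T-bar drops through within about 0.12 rad) or sight. The cap is a stiff swivel (0.3 N m): light contact does not turn it.
- tray: fixed low grey tray. Origin: centre of its underside, on the bench. 130x130 mm outside, wall 5 mm thick and 16 mm high, inner floor at z = 5.
- hammer: bystander: wooden-handled hammer, 95x282x24, lying (mm); leave alone
- nozzle_0: bystander: cream blast nozzle standing on its flange, 21 diameter, 34 high (mm); leave alone
- hex_key_0: bystander: longest of three loose hex keys, 114 long, lying flat (mm); leave alone

How it is judged (in metres and radians):
On the way, in this order (a step that is already met when the one before it is completed fails the run):
1. the picker's T-bar is in the chamber below the block's cap while the block still stands on the floor of the well (x of picker_bar in the frame of block between -0.012 and 0.012 m and y of picker_bar in the frame of block between -0.012 and 0.012 m and z of picker_bar in the frame of block between 0.017 and 0.034 m and z of block in the frame of well below 0.012 m), for 0.2 s.
2. the block hangs on the picker, lifted clear above the well's rim (x of picker_bar in the frame of block between -0.012 and 0.012 m and y of picker_bar in the frame of block between -0.012 and 0.012 m and z of picker_bar in the frame of block between 0.017 and 0.034 m and height (world z) of block above 0.133 m), for 0.1 s.
3. the block is set down upright in the tray with the picker still in it (x of picker_bar in the frame of block between -0.012 and 0.012 m and y of picker_bar in the frame of block between -0.012 and 0.012 m and z of picker_bar in the frame of block between 0.017 and 0.034 m and x of block in the frame of tray between -0.045 and 0.045 m and y of block in the frame of tray between -0.045 and 0.045 m and z of block in the frame of tray between 0.002 and 0.009 m and angle between block's own z axis and vertical below 0.08 rad and linear speed of block below 0.03 m/s), for 0.2 s.
At the end, for the whole second after the job is handed in: The block stands upright (within 0.08 rad), at rest on the tray floor, within 45 mm of the tray's middle along each side; the picker hangs at rest in its holder, upright (within 0.06 rad), collar down on the plate (within 4 mm) and within 7 mm of the middle; both released (x of block in the frame of tray between -0.045 and 0.045 m and y of block in the frame of tray between -0.045 and 0.045 m and z of block in the frame of tray between 0.002 and 0.009 m and angle between block's own z axis and vertical below 0.08 rad and linear speed of each of block, picker below 0.02 m/s and horizontal distance between picker and holder below 0.007 m and z of picker in the frame of holder between 0.004 and 0.012 m and angle between picker's own z axis and vertical below 0.06 rad); the robot touches nothing.
It fails at once if the picker bears on the block with more than 40 N (contact force between picker and block above 40 N).
It fails at once if the picker knocks against the well with more than 40 N (contact force between picker and well above 40 N).
It fails at once if the gripper or arm touches the block (contact force between any of the fingers, the arm and block above 0.5 N).
It fails at once if a bystander is shifted by more than 20 mm (distance of any of hammer, nozzle_0, hex_key_0 from where it was at the start of the episode above 0.02 m).
It also fails if it takes over 72 s, if anything falls off the work surface, if the arm or the gripper's body presses on something with over 40 N, if the wrist force passes 120 N, or if a joint passes its speed limit or range.

ROBOT

A 6-joint arm with a two-finger parallel gripper is mounted at the origin on a cart in front of the work surface, level with it; the furniture and walls round the work are solid. World frame = base frame: x ahead of the robot, y to its left, z up, the work surface at z = 0. Lengths are in m, angles in degrees, forces in N, time in s.
With the tool pointing down it reaches from about 0.375 to 0.9 m from the base axis. Payload 3.1 kg.
Tool frame: the origin (TCP) lies at the very end of the fingers, on their centre line; the grasp point (between the pads) lies 19 mm behind it (grasp_offset is the distance from the TCP to the grasp point, in m); z points along the fingers, y is the direction in which the jaws open and shut (so a half turn about z gives the same grasp; the last joint's range is limited). The gripper opens to 87 mm and grips with 3 to 60 N. Pads are 19 mm wide; open, the fingers measure 117 mm over their backs; the gripper's body (75 mm by 190 mm) begins 51 mm behind the grasp point.
Start: joints at [-85.514, 30.224, 82.088, -0, 67.689, -10.227], TCP at [0.159, -0.604, 0.223] pointing down, gripper open.
Joint ranges: [-176.69, 176.69], [-43.24, 126.21], [12.49, 139.97], [-82, 262], [0, 151.66], [-163.58, 163.58]. Speed limits (degrees/s): [159.86, 159.86, 180, 180, 180, 180].

INTERFACE

Orientations are given as a 3x3 rotation matrix whose columns are the frame's x, y, z axes.
In Python, from rig import * gives the robot as it stands. The module is installed in compiled form; this text tells all that it offers.
- The arm moves only by the tool play_rows, never from a script. Its argument "plan" is a list that holds one entry, the list of rows, each a list of 7 numbers: the shift along the world's x, y, z each as a share of 5 cm, from -1 to 1, then the turn, a rotation vector about the world's x, y, z each as a share of pi rad, from -1 to 1, then the gripper's target within -1 to 1 (fully open at 1, half-way at 0, shut at -1). A call has 1 to 12 rows; each row shifts and turns the commanded pose from where the row before left it; what a row does not reach is not made up. A row lasts 1/10 s, in which the tool goes at most 50 mm and 8.59 degrees, less where a joint would pass 70% of its speed; a pose out of reach is approached as far as the arm can. A call with a number of a shift or a turn outside -1 to 1 is refused whole. A call with a gripper value outside its range is refused whole. The fingers move at their own pace and stop on an object; the grip force is fixed at half the most. Time passes only in rows, so rows that do not move let the fingers close. It gives the time, the measured TCP pose, the force and the opening at its end, in the units of the state.
- read_state(): the state, without advancing time (a new reading comes with each control period).
- capture(name): name is "scene" or "top" or "wrist"; returns the picture (384x512x3 uint8, red, green, blue); there is no depth.
- camera_params(name): a dict with "intrinsics" (3x3 intrinsics, pixels), "R" (3x3) and "t" (3): a world point X has camera coordinates R X + t; the wrist camera has in their place "mount" (4x4, takes a point from camera to tool coordinates, whose origin is the TCP and whose axes are the flange's). Camera axes: x right, y down, z forward; pixel columns grow to the right and rows downward; lengths in m; the calibration is good to about 2 mm. A picture is of the moment at which its call begins: read the wrist's pose just before it. camera_params takes no time and is no camera call.
- hand_in(): hands the job in, once; it reports no verdict.
The state is a dict: "time_s": time; "joint_positions": joint angles; "qvel": joint speeds; "tau": joint torques, N m; "position": TCP position; "tcp_rot": TCP orientation; "force": force on the tool from outside, world axes, zero at the start; "moment": the same for the moment, N m; "opening": opening from 0.0 (shut) to 1.0 (fully open).
Only numpy, scipy, OpenCV 4.12 (cv2) and the standard library are available. Lean on these libraries where they do the work, as an engineer would, in place of code of your own. Each camera call takes 0.05 s, during which the arm holds its last target. There are 200 camera calls.

## Working session

There is one attempt and no reset: what is moved stays moved. The work goes in short steps, Python scripts to look and compute and a tool call to move; the robot and the scene stay as the last step left them, time stands still between calls to the robot, and variables do not carry over. Pictures are saved under pics/ and viewed, about 8 in all and at most 12, crops included, and the job is handed in when it is done.

Besides the shell and the picture viewer there is one more tool, called after "Emit:" as name(argument=value, ...), one argument or row to a line, values as JSON. play_rows: Moves the arm, as the interface text tells. Its arguments: {"type":"object","properties":{"plan":{"type":"array"}},"required":["plan"]}

```bash
mkdir -p pics; cat > h.py <<'E'
from rig import *
import numpy as np, cv2
def ray(cam,u,v,st=None):
    p=camera_params(cam);K=np.array(p["intrinsics"]);d=np.linalg.inv(K)@[u,v,1]
    if cam=="wrist":
        st=st or read_state();M=np.array(p["mount"]);R=np.array(st["tcp_rot"])
        o=R@M[:3,3]+np.array(st["position"]);d=R@M[:3,:3]@d
    else:
        R=np.array(p["R"]);o=-R.T@np.array(p["t"]);d=R.T@d
    return o,d
def onz(cam,u,v,z,st=None):
    o,d=ray(cam,u,v,st);return o+d*(z-o[2])/d[2]
def save(n,im,sc=1):
    if sc!=1: im=cv2.resize(im,None,fx=sc,fy=sc,interpolation=cv2.INTER_CUBIC)
    cv2.imwrite("pics/"+n,im[:,:,::-1])
E
python3 - <<'E'
from h import *
s=capture("scene");t=capture("top");np.save("s.npy",s);np.save("t.npy",t)
save("s0.png",s,1.5);save("t0.png",t,1.5)
for c in("scene","top"):
    p=camera_params(c);print(c,np.array(p["intrinsics"]).tolist(),(-np.array(p["R"]).T@p["t"]).round(3),np.array(p["R"]).round(2).tolist())
print(np.array(camera_params("wrist")["mount"]).round(3).tolist());print(read_state())
E
```

```text
scene [[367.6627592418559, 0.0, 258.8404893329161], [0.0, 367.6627592418559, 190.01590293825075], [0.0, 0.0, 1.0]] [1.024 0.396 0.814] [[-0.29, 0.96, 0.01], [0.78, 0.24, -0.58], [-0.56, -0.16, -0.81]]
top [[484.87172350839774, 0.0, 246.5450932678562], [0.0, 484.87172350839774, 193.99815362680553], [0.0, 0.0, 1.0]] [0.433 0.272 1.018] [[-0.02, -1.0, 0.03], [-0.99, 0.01, -0.13], [0.13, -0.03, -0.99]]
[[0.0, -0.959, -0.282, 0.078], [1.0, 0.001, -0.001, 0.0], [0.001, -0.282, 0.959, -0.162], [0.0, 0.0, 0.0, 1.0]]
{'time_s': 0.1, 'joint_positions': array([-8.55155478e+01,  3.02732774e+01,  8.21504339e+01, -5.20215579e-04,
        6.76893199e+01, -1.02279299e+01]), 'qvel': array([ 0.02614914, -0.03364951, -0.15761367,  0.01763255,  0.06297075,
       -0.0553309 ]), 'tau': array([-4.76105961e-04, -4.40984094e+01, -1.77150249e+01,  6.35548937e-02,
        5.34155779e-02, -4.63462220e-05]), 'position': array([ 0.15869527, -0.60382232,  0.22166566]), 'tcp_rot': array([[ 9.67212041e-01,  2.53970158e-01, -1.62621659e-04],
       [ 2.53969980e-01, -9.67210103e-01,  1.96606784e-03],
       [ 3.42033248e-04, -1.94290551e-03, -9.99998054e-01]]), 'force': array([-0.58760621, -0.57003034, -0.210822  ]), 'moment': array([-0.06786195,  0.01041253, -0.01743517]), 'opening': 1.002822768355434}
```

View pics/s0.png

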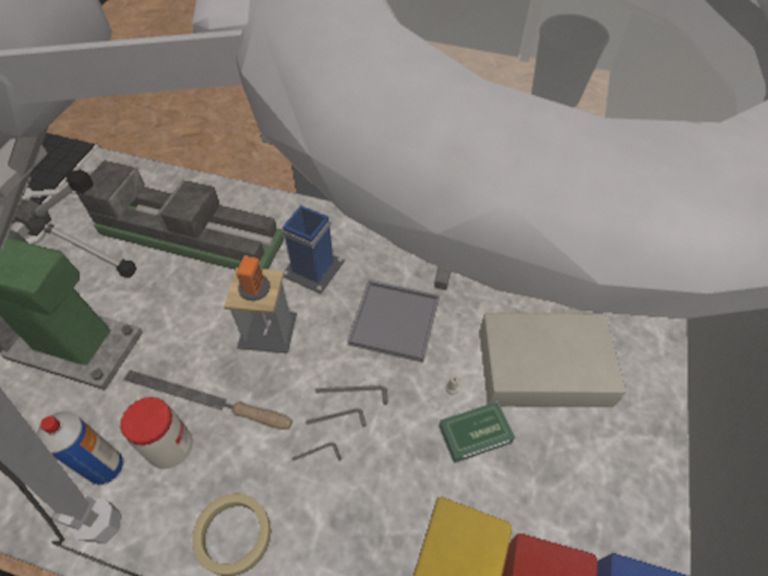

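View pics/t0.png

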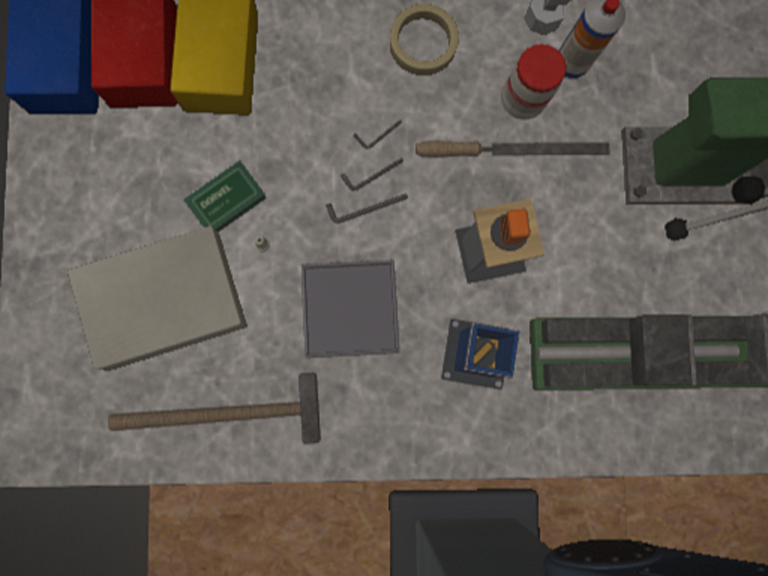

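The scene view shows the picker in its holder at (250,285), the blue well at (310,240) and the tray at (395,320), in 1.5x pixels. The top view shows the handle at (517,226), plate around (508,232), well rim (493,348) with a bright slot seen inside near (485,352), and tray (350,308). Next I measure these.

```bash
python3 - <<'E'
from h import *
t=np.load("t.npy");hsv=cv2.cvtColor(t,cv2.COLOR_RGB2HSV)
def comp(m,near):
    n,l,s,c=cv2.connectedComponentsWithStats(m.astype(np.uint8))
    ok=[i for i in range(1,n) if s[i,4]>15]
    i=min(ok,key=lambda i:np.hypot(*(c[i]-near)));return (l==i).astype(np.uint8)
H,S,V=[hsv[:,:,i].astype(int) for i in range(3)]
def quad(name,m,near,z):
    m=comp(m,near);P=np.argwhere(m)[:,::-1].astype(np.float32)
    pts=np.array([onz("top",u,v,z)[:2] for u,v in cv2.convexHull(P)[:,0]],np.float32)
    r=cv2.minAreaRect(pts);print(name,len(P),np.round(r[0],4),np.round(r[1],4),round(r[2],1))
quad("handle",(H<13)&(S>180)&(V>120),(345,150),.184)
quad("handletop",(H<13)&(S>180)&(V>215),(345,150),.184)
print(hsv[150,345],hsv[160,350],hsv[165,335],hsv[150,322])
quad("plate",(H>10)&(H<25)&(S>60)&(S<175)&(V>120),(335,150),.126)
quad("well",(H>100)&(H<125)&(S>130),(328,232),.13)
quad("tray",(H>110)&(H<150)&(S>10)&(S<80)&(V<125),(233,205),.016)
for p in[(235,174),(204,176),(204,237),(265,235),(262,174)]:print(p,onz("top",*p,.016).round(3),hsv[p[1],p[0]])
# shots
a=cv2.resize(t[125:275,285:385],None,fx=5,fy=5,interpolation=cv2.INTER_CUBIC)[:, :]
save("c0.png",cv2.resize(a,(400,600)))
b=t[205:265,290:355]; save("c1.png",b,9)
E
```

```text
handle 210 [0.6176 0.0711] [0.0305 0.0222] 5.8Traceback (most recent call last):
  File "<stdin>", line 13, in <module>
  File "<stdin>", line 9, in quad
  File "<stdin>", line 6, in comp
ValueError: min() iterable argument is empty
```

```bash
python3 - <<'E'
from h import *
t=np.load("t.npy");hsv=cv2.cvtColor(t,cv2.COLOR_RGB2HSV)
def comp(m,near):
    n,l,s,c=cv2.connectedComponentsWithStats(m.astype(np.uint8))
    ok=[i for i in range(1,n) if s[i,4]>15]
    i=min(ok,key=lambda i:np.hypot(*(c[i]-near)));return (l==i).astype(np.uint8)
H,S,V=[hsv[:,:,i].astype(int) for i in range(3)]
def quad(name,m,near,z):
    try:
        m=comp(m,near);P=np.argwhere(m)[:,::-1].astype(np.float32)
        pts=np.array([onz("top",u,v,z)[:2] for u,v in cv2.convexHull(P)[:,0]],np.float32)
        r=cv2.minAreaRect(pts);print(name,len(P),np.round(r[0],4),np.round(r[1],4),round(r[2],1),cv2.boxPoints(r).round(3).tolist())
    except Exception as e: print(name,e)
print(hsv[144,345],hsv[150,345],hsv[158,345],hsv[165,335],hsv[150,322],hsv[173,325])
for z in(.184,.132):quad("handle",(H<13)&(S>150)&(V>90),(345,150),z)
quad("plate",(H>8)&(H<28)&(S>60)&(S<175)&(V>100),(335,155),.126)
quad("well",(H>100)&(H<125)&(S>130),(328,232),.13)
quad("tray",(S<80)&(V<125)&(H>105),(233,205),.016)
for p in[(204,176),(203,237),(265,234),(262,174)]:print(p,onz("top",*p,.016).round(3))
b=np.hstack([cv2.resize(t[128:188,300:370],(420,360),interpolation=cv2.INTER_CUBIC),cv2.resize(t[205:265,290:350],(360,360),interpolation=cv2.INTER_CUBIC)]); save("c1.png",b)
E
```

```text
[ 11 197 155] [ 11 200 154] [ 10 171  85] [ 0 10 52] [ 18 100 133] [ 18 104 142]
handle 251 [0.6171 0.072 ] [0.033  0.0248] 4.6 [[0.6000000238418579, 0.08299999684095383], [0.6019999980926514, 0.057999998331069946], [0.6349999904632568, 0.061000000685453415], [0.6330000162124634, 0.0860000029206276]]
handle 251 [0.6286 0.0595] [0.0351 0.0263] 4.6 [[0.6100000143051147, 0.07100000232458115], [0.6119999885559082, 0.04500000178813934], [0.6470000147819519, 0.04800000041723251], [0.6449999809265137, 0.07400000095367432]]
plate 966 [0.6183 0.0699] [0.0745 0.0749] 11.0 [[0.574999988079071, 0.10000000149011612], [0.5889999866485596, 0.026000000536441803], [0.6620000004768372, 0.03999999910593033], [0.6480000019073486, 0.11400000005960464]]
well 208 [0.4716 0.0956] [0.0541 0.0534] 79.2 [[0.4399999976158142, 0.07400000095367432], [0.49300000071525574, 0.06400000303983688], [0.503000020980835, 0.11699999868869781], [0.44999998807907104, 0.12700000405311584]]
tray 3804 [0.5365 0.2704] [0.1288 0.1287] 2.5 [[0.4690000116825104, 0.3319999873638153], [0.4749999940395355, 0.2029999941587448], [0.6039999723434448, 0.20900000631809235], [0.5979999899864197, 0.3370000123977661]]
(204, 176) [0.598 0.33  0.016]
(203, 237) [0.471 0.333 0.016]
(265, 234) [0.476 0.205 0.016]
(262, 174) [0.601 0.209 0.016]
```

View pics/c1.png

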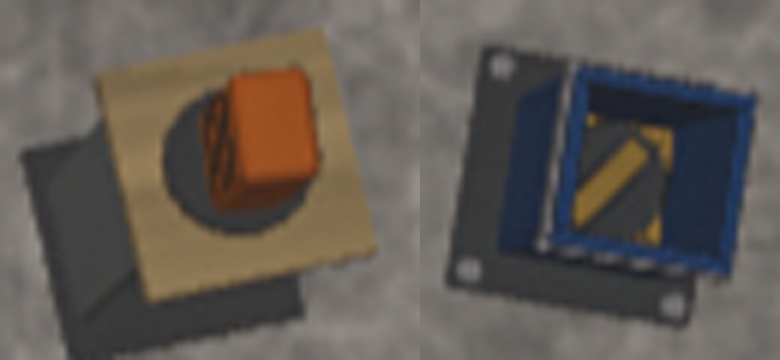

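The crop shows the slot in the cap clearly, running about −39° in world axes; the well is at about (0.472, 0.096) and the holder at (0.618, 0.070). I'll move over the well and look straight down it with the wrist camera.

Emit:
play_rows(
  plan=[
    [[0.6,0,0.9,0,0,0,1],[0.6,0,0.9,0,0,0,1],[0.6,0,0.9,0,0,0,1],[0.8,0.6,0,0,0,0,1],[0.8,0.6,0,0,0,0,1],[0.8,0.6,0,0,0,0,1],[0.8,0.6,0,0,0,0,1],[0.8,0.6,0,0,0,0,1],[0.8,0.6,0,0,0,0,1],[0.8,0.6,0,0,0,0,1]],
  ],
)

```text
time_s: 1.1
position: [0.5232, -0.3928, 0.3468]
tcp_rot: [[0.967, 0.254, -0.001], [0.254, -0.967, 0.001], [-0.001, -0.001, -1.0]]
force: [0.5, -0.1, -0.4]
opening: 0.997
```

Emit:
play_rows(
  plan=[
    [[0,0.95,0,0,0,-0.01,1],[0,0.95,0,0,0,-0.01,1],[0,0.95,0,0,0,-0.01,1],[0,0.95,0,0,0,-0.01,1],[0,0.95,0,0,0,-0.01,1],[0,0.95,0,0,0,-0.01,1],[0,0.95,0,0,0,0,1],[0,0.95,0,0,0,0,1],[-0.5,0.95,0,0,0,0,1],[-0.7,0.95,-0.3,0,0,0,1],[-0.7,0.2,-0.6,0,0,0,1],[-0.6,0,-0.6,0,0,0,1]],
  ],
)

```text
time_s: 2.3
position: [0.403, 0.0806, 0.2744]
tcp_rot: [[0.997, 0.072, 0.001], [0.072, -0.997, 0.0], [0.001, -0.0, -1.0]]
force: [0.0, -0.2, -0.8]
opening: 1.0
```

Emit:
play_rows(
  plan=[
    [[0,0,0,0,0,0,1],[0,0,0,0,0,0,1]],
  ],
)

```text
time_s: 2.5
position: [0.4039, 0.079, 0.2745]
tcp_rot: [[0.998, 0.069, -0.002], [0.069, -0.998, 0.0], [-0.002, -0.0, -1.0]]
force: [0.3, -0.2, 1.2]
opening: 1.0
```

```bash
python3 - <<'E'
from h import *
import pickle
st=read_state();w=capture("wrist");np.save("w1.npy",w);pickle.dump(st,open("w1.pkl","wb"))
save("w1.png",w,1.5)
print(camera_params("wrist")["intrinsics"])
for z in(.046,.13):
  p=camera_params("wrist");M=np.array(p["mount"]);R=np.array(st["tcp_rot"])
  X=np.array([.4716,.0956,z]);c=np.linalg.inv(M)@np.r_[R.T@(X-st["position"]),1];u=np.array(p["intrinsics"])@c[:3];print(u/u[2])
E
```

```text
[[277.53848249   0.         259.18786691]
 [  0.         277.53848249 191.68664259]
 [  0.           0.           1.        ]]
[250.73195987 116.86242574   1.        ]
[248.35477792 118.86871606   1.        ]
```

View pics/w1.png

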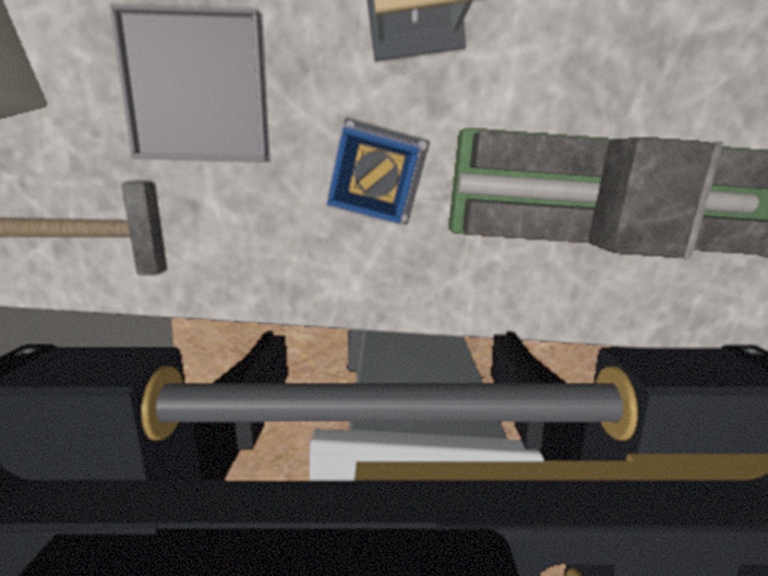

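The wrist view looks straight down the well at (377,172): cap, slot (elongated up-right) and brass corners all visible. I'll measure them.

```bash
python3 - <<'E'
from h import *
import pickle
w=np.load("w1.npy");st=pickle.load(open("w1.pkl","rb"))
hsv=cv2.cvtColor(w,cv2.COLOR_RGB2HSV);H,S,V=[hsv[:,:,i].astype(int) for i in range(3)]
roi=np.zeros(w.shape[:2],bool);roi[70:155,205:295]=1
def rect(m,z):
    P=np.argwhere(m)[:,::-1].astype(np.float32)
    pts=np.array([onz("wrist",u,v,z,st)[:2] for u,v in cv2.convexHull(P)[:,0]],np.float32)
    r=cv2.minAreaRect(pts);return len(P),np.round(r[0],4),np.round(r[1],4),round(r[2],1)
blue=roi&(H>100)&(H<125)&(S>130)
print("rim",rect(blue,.13))
y=roi&(H>12)&(H<30)&(S>100)&(V>50)
n,l,s,c=cv2.connectedComponentsWithStats(y.astype(np.uint8))
print(s,c.round(1))
print("blocktop",rect(y,.041))
i=min(range(1,n),key=lambda i:np.hypot(*(c[i]-[251.5,114.5])) if s[i,4]>15 else 99)
print("slot",rect(l==i,.046), onz("wrist",*c[i],.046,st))
P=np.argwhere(l==i)[:,::-1];Q=np.array([onz("wrist",u,v,.046,st)[:2] for u,v in P]);d=Q-Q.mean(0)
ev,ew=np.linalg.eigh(d.T@d);v=ew[:,1];print("slot dir",np.degrees(np.arctan(v[1]/v[0])),Q.mean(0))
save("w1c.png",w[70:155,205:295],7)
# top cam slot
t=np.load("t.npy");h=cv2.cvtColor(t,cv2.COLOR_RGB2HSV).astype(int)
y=(h[:,:,0]>12)&(h[:,:,0]<30)&(h[:,:,1]>100)&(h[:,:,2]>50);r=np.zeros_like(y);r[220:252,312:335]=1;y&=r
n,l,s,c=cv2.connectedComponentsWithStats(y.astype(np.uint8));print(s,c.round(1))
for i in range(1,n):
  if s[i,4]>25:
    Q=np.array([onz("top",u,v,.046)[:2] for v,u in np.argwhere(l==i)]);d=Q-Q.mean(0);ev,ew=np.linalg.eigh(d.T@d);v=ew[:,1];print(np.degrees(np.arctan(v[1]/v[0])),Q.mean(0))
E
```

```text
rim (1350, array([0.4731, 0.0961]), array([0.0537, 0.0528]), 79.7)
[[     0      0    512    384 196208]
 [   237     97     13     10     58]
 [   260    102      9     14     59]
 [   240    106     22     20    179]
 [   233    118      9     12     55]
 [   253    125     11     10     49]] [[255.5 191.7]
 [241.9 100.4]
 [264.8 106.6]
 [250.4 115.8]
 [236.1 124.6]
 [259.1 130.6]]
blocktop (400, array([0.473 , 0.0963]), array([0.0419, 0.0427]), 79.6)
slot (179, array([0.473 , 0.0961]), array([0.0097, 0.0334]), 41.6) [0.47297676 0.09610868 0.046     ]
slot dir -48.53284866908844 [0.47294573 0.09613701]
[[     0      0    512    384 196510]
 [   318    224      1      2      2]
 [   327    226      5      7     21]
 [   316    228     12     15     66]
 [   326    241      4      4      9]] [[255.5 191.5]
 [318.  224.5]
 [329.5 228.2]
 [321.  234.6]
 [328.1 243. ]]
-44.340326717715925 [0.4718353  0.09417199]
```

View pics/w1c.png

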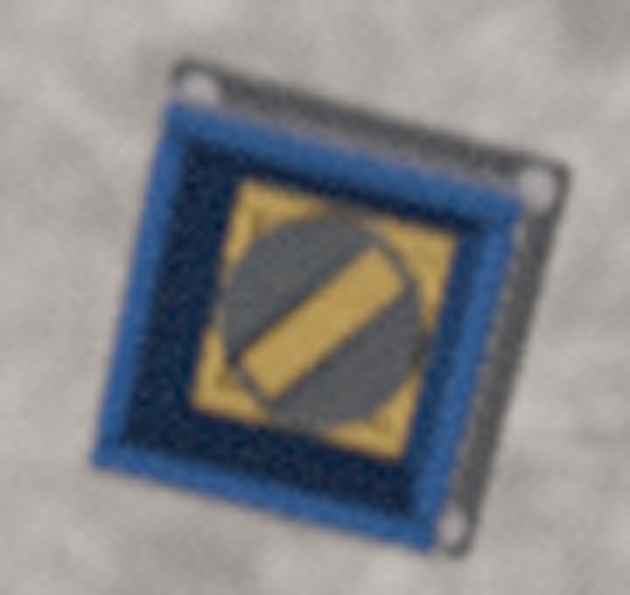

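Slot: centre (0.473, 0.096), direction −48.4°. Block is centred on the well. Now a same-geometry look at the picker.

Emit:
play_rows(
  plan=[
    [[0.7,-0.1,0.5,0,0,0,1],[0.7,-0.1,0.5,0,0,0,1],[0.7,-0.1,0,0,0,0,1],[0.64,0,0,0,0,0,1],[0,0,0,0,0,0,1],[0,0,0,0,0,0,1]],
  ],
)

```text
time_s: 3.15
position: [0.5439, 0.0632, 0.3256]
tcp_rot: [[0.998, 0.067, 0.002], [0.067, -0.998, -0.0], [0.002, 0.0, -1.0]]
force: [-0.2, -0.2, -0.1]
opening: 1.001
```

```bash
python3 - <<'E'
from h import *
st=read_state();w=capture("wrist")
hsv=cv2.cvtColor(w,cv2.COLOR_RGB2HSV);H,S,V=[hsv[:,:,i].astype(int) for i in range(3)]
def rect(n,m,z):
    P=np.argwhere(m)[:,::-1].astype(np.float32)
    if len(P)<5: print(n,"none");return
    pts=np.array([onz("wrist",u,v,z,st)[:2] for u,v in cv2.convexHull(P)[:,0]],np.float32)
    r=cv2.minAreaRect(pts);print(n,len(P),np.round(r[0],4),np.round(r[1],4),round(r[2],1))
def big(m):
    n,l,s,c=cv2.connectedComponentsWithStats(m.astype(np.uint8));return l==1+np.argmax(s[1:,4])
roi=np.zeros(w.shape[:2],bool);roi[30:210,160:340]=1
rect("handle",big(roi&(H<13)&(S>150)&(V>60)),.184)
rect("plate",big(roi&(H>13)&(H<28)&(S>60)&(S<150)&(V>80)),.126)
rect("collar",big(roi&(S<40)&(V<85)),.132)
print(st["position"])
save("w2c.png",w[30:210,160:340],3)
E
```

```text
handle 126 [0.6185 0.0713] [0.0324 0.0224] 3.9
plate 2333 [0.6188 0.0712] [0.0727 0.0726] 11.3
collar 201 [ 0.5262 -0.0107] [0.0249 0.0661] 3.9
[0.54388636 0.0631612  0.32556045]
```

View pics/w2c.png

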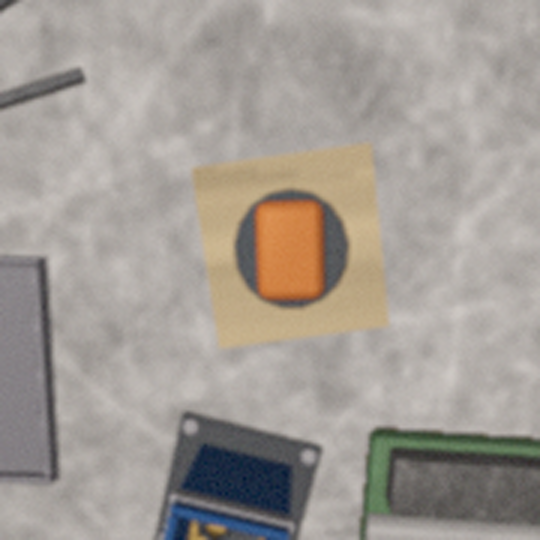

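View shows the handle at crop (290,248), upright and aligned with the tool (yaw 3.9°), plate centred at (0.619, 0.071). Go and grip.

Emit:
play_rows(
  plan=[
    [[0.75,0.08,0,0,0,0,1],[0.742,0.082,0,0,0,0,1],[0,0,-0.7,0,0,0,1],[0,0,-0.7,0,0,0,1],[0,0,-0.7,0,0,0,1],[0,0,-0.7,0,0,0,1],[0,0,-0.5,0,0,0,1],[0,0,-0.3,0,0,0,1],[0,0,-0.1,0,0,0,1],[0,0,0,0,0,0,1]],
  ],
)

```text
time_s: 4.2
position: [0.6161, 0.0719, 0.14]
tcp_rot: [[0.998, 0.068, -0.001], [0.068, -0.998, 0.0], [-0.001, -0.0, -1.0]]
force: [0.3, 0.7, 0.7]
opening: 1.0
```

Emit:
play_rows(
  plan=[
    [[0.05,-0.01,0,0,0,0,1],[0,0,0,0,0,0,0.2],[0,0,0,0,0,0,-0.4],[0,0,0,0,0,0,-1],[0,0,0,0,0,0,-1],[0,0,0,0,0,0,-1],[0,0,0,0,0,0,-1],[0,0,0,0,0,0,-1]],
  ],
)

```text
time_s: 5.0
position: [0.619, 0.0714, 0.14]
tcp_rot: [[0.998, 0.068, -0.0], [0.068, -0.998, 0.0], [-0.0, -0.0, -1.0]]
force: [-0.7, -0.7, 0.1]
opening: 0.448
```

```bash
python3 -c "
from h import *
s=read_state();print(s['position'],s['force'],s['moment'],s['opening'],s['tcp_rot'][:,0])"
```

```text
[0.61900121 0.0713958  0.13998956] [-0.67694833 -0.73150155  0.07184526] [-0.00191506  0.06197718 -0.00875825] 0.44789129690613977 [ 9.97667114e-01  6.82665250e-02 -1.01458595e-04]
```

Emit:
play_rows(
  plan=[
    [[0,0,0,0,0,0,-1],[0,0,0,0,0,0,-1],[0,0,0,0,0,0,-1],[0,0,0,0,0,0,-1],[0,0,0,0,0,0,-1],[0,0,0,0,0,0,-1]],
  ],
)

```text
time_s: 5.6
position: [0.619, 0.0714, 0.14]
tcp_rot: [[0.998, 0.068, -0.0], [0.068, -0.998, -0.0], [-0.0, 0.0, -1.0]]
force: [-0.5, -0.1, -0.2]
opening: 0.274
```

Emit:
play_rows(
  plan=[
    [[0,0,0.3,0,0,0,-1],[0,0,0.7,0,0,0,-1],[0,0,0.8,0,0,0,-1],[0,0,0.8,0,0,0,-1],[0,0,0.6,0,0,0,-1],[-0.5,0.08,0.1,0,0,-0.04,-1],[-0.5,0.08,0,0,0,-0.04,-1],[-0.5,0.08,0,0,0,-0.04,-1],[-0.5,0.08,0,0,0,-0.04,-1],[-0.4,0.08,0,0,0,-0.04,-1],[-0.3,0.06,0,0,0,-0.04,-1],[-0.22,0.036,0,0,0,-0.04,-1]],
  ],
)

```text
time_s: 6.8
position: [0.4712, 0.0965, 0.3048]
tcp_rot: [[0.685, -0.729, -0.001], [-0.729, -0.685, 0.0], [-0.001, 0.001, -1.0]]
force: [-0.3, 0.3, -1.2]
opening: 0.271
```

Emit:
play_rows(
  plan=[
    [[0,0,0,0,0,-0.011,-1],[0,0,0,0,0,0,-1],[0,0,0,0,0,0,-1]],
  ],
)

```text
time_s: 7.1
position: [0.473, 0.0962, 0.305]
tcp_rot: [[0.664, -0.748, -0.0], [-0.748, -0.664, 0.0], [-0.0, 0.0, -1.0]]
force: [0.2, -0.0, -2.4]
opening: 0.279
```

```bash
cat > s.py <<'E'
from h import *
s=read_state();R=s['tcp_rot'];print(s['time_s'],s['position'].round(4),"F",s['force'].round(2),"M",s['moment'].round(3),s['opening'],"yaw",np.degrees(np.arctan2(R[1,0],R[0,0])).round(2),"z",R[:,2].round(4),s['joint_positions'].round(1))
E
python3 s.py
```

```text
7.1 [0.473  0.0962 0.305 ] F [ 0.16 -0.04 -2.42] M [ 0.09  -0.048 -0.012] 0.2793172221523422 yaw -48.42 z [-1.e-04  0.e+00 -1.e+00] [ -1.8  13.4  95.6   0.   71.  136.6]
```

Emit:
play_rows(
  plan=[
    [[0,0,-0.4,0,0,0,-1],[0,0,-0.4,0,0,0,-1],[0,0,-0.4,0,0,0,-1],[0,0,-0.4,0,0,0,-1],[0,0,-0.3,0,0,0,-1],[0,0,-0.2,0,0,0,-1],[0,0,-0.1,0,0,0,-1],[0,0,-0.1,0,0,0,-1],[0,0,0,0,0,0,-1],[0,0,0,0,0,0,-1]],
  ],
)

```text
time_s: 8.1
position: [0.4735, 0.0962, 0.1905]
tcp_rot: [[0.663, -0.749, 0.001], [-0.749, -0.663, -0.0], [0.001, -0.001, -1.0]]
force: [0.2, 0.9, -1.6]
opening: 0.273
```

```bash
python3 s.py; python3 - <<'E'
from h import *
w=capture("wrist");save("w3.png",w[60:384,100:420],1.8)
E
```

```text
8.1 [0.4735 0.0962 0.1905] F [ 0.23  0.86 -1.61] M [0.19  0.023 0.032] 0.27300942959007796 yaw -48.46 z [ 0.0011 -0.     -1.    ] [ -1.8  22.1 104.1   0.   53.8 136.7]
```

View pics/w3.png

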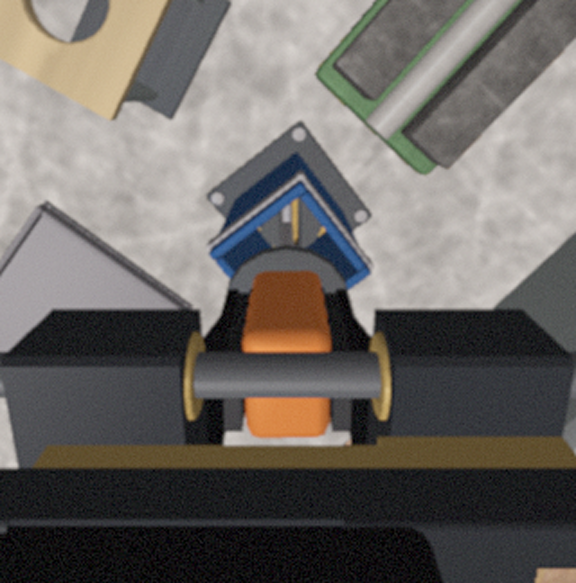

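The picture shows the bar end at (286,212) with the bright slot showing mostly to its right; a closer crop is needed to size the offset.

```bash
python3 - <<'E'
from h import *
w=capture("wrist");c=w[150:215,215:310];np.save("w4.npy",w);save("w4.png",c,8)
E
```

```text
(no output)
```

View pics/w4.png

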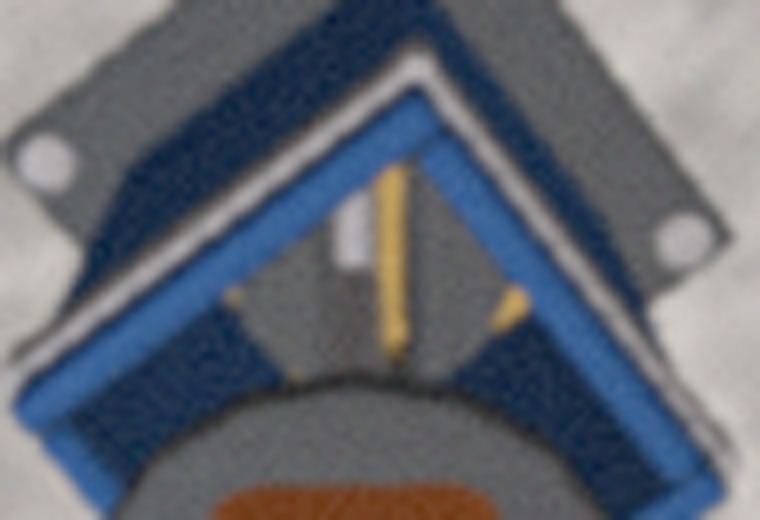

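The crop shows the bar end at column ~352 and the slot (375–410 visible, rest hidden behind bar) to its right: the slot is ~3.5 mm toward tool +y. The top camera agrees roughly. I shift by (−2.8, −2.5) mm and re-check.

Emit:
play_rows(
  plan=[
    [[-0.056,-0.05,0,0,0,0,-1],[0,0,-0.1,0,0,0,-1],[0,0,0,0,0,0,-1],[0,0,0,0,0,0,-1]],
  ],
)

```text
time_s: 8.6
position: [0.4701, 0.0937, 0.1849]
tcp_rot: [[0.663, -0.749, -0.0], [-0.749, -0.663, 0.0], [-0.0, 0.0, -1.0]]
force: [-0.2, -0.5, -1.3]
opening: 0.273
```

```bash
python3 s.py; python3 - <<'E'
from h import *
w=capture("wrist");c=w[150:210,225:300];save("w5.png",c,10)
E
```

```text
8.6 [0.4701 0.0937 0.1849] F [-0.16 -0.55 -1.3 ] M [0.092 0.008 0.033] 0.27305775931775833 yaw -48.47 z [-4.e-04  0.e+00 -1.e+00] [ -2.1  22.3 104.9   0.   52.8 136.3]
```

View pics/w5.png

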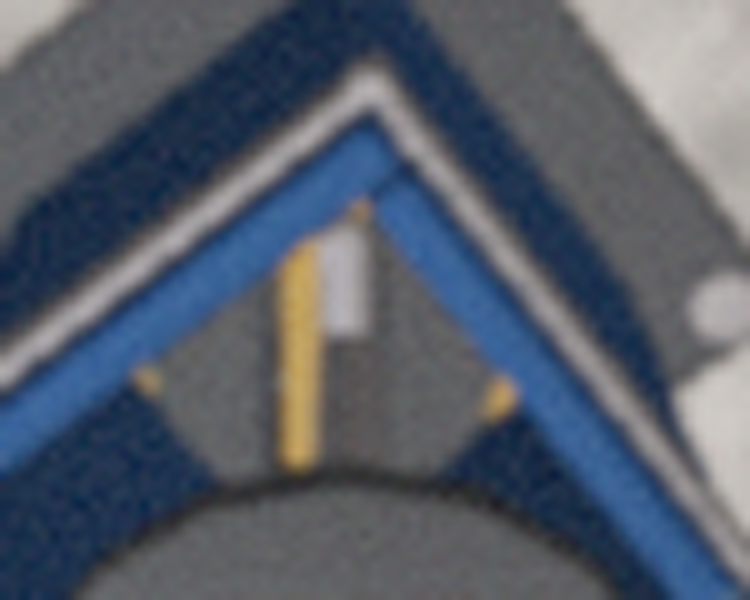

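The slot now shows to the left of the bar (left edge 278 vs bar 320–368), so combining both views, the slot centre is ~1.9 mm back: TCP target (0.4715, 0.0950), matching the top camera. Shift and feel downward.

Emit:
play_rows(
  plan=[
    [[0.028,0.026,0,0,0,0,-1],[0,0,-0.04,0,0,0,-1],[0,0,-0.04,0,0,0,-1],[0,0,-0.02,0,0,0,-1],[0,0,0,0,0,0,-1]],
  ],
)

```text
time_s: 9.15
position: [0.4714, 0.095, 0.1798]
tcp_rot: [[0.663, -0.749, -0.001], [-0.749, -0.663, 0.0], [-0.0, 0.0, -1.0]]
force: [-0.3, 0.5, -1.2]
opening: 0.278
```

Emit:
play_rows(
  plan=[
    [[0,0,-0.015,0,0,0,-1],[0,0,-0.015,0,0,0,-1],[0,0,-0.015,0,0,0,-1],[0,0,0,0,0,0,-1]],
  ],
)

```text
time_s: 9.55
position: [0.4716, 0.095, 0.1777]
tcp_rot: [[0.663, -0.749, -0.0], [-0.749, -0.663, 0.0], [-0.0, 0.0, -1.0]]
force: [-0.8, -0.2, -1.4]
opening: 0.277
```

```bash
python3 s.py
```

```text
9.55 [0.4716 0.095  0.1777] F [-0.79 -0.19 -1.45] M [0.063 0.013 0.075] 0.2769261538808528 yaw -48.47 z [-2.e-04  0.e+00 -1.e+00] [ -2.   23.1 105.1   0.   51.8 136.5]
```

Emit:
play_rows(
  plan=[
    [[0,0,-0.01,0,0,0,-1],[0,0,-0.01,0,0,0,-1],[0,0,-0.01,0,0,0,-1]],
  ],
)

```text
time_s: 9.85
position: [0.4716, 0.095, 0.1762]
tcp_rot: [[0.663, -0.749, -0.0], [-0.749, -0.663, -0.0], [0.0, 0.0, -1.0]]
force: [0.5, 0.7, -1.9]
opening: 0.272
```

Emit:
play_rows(
  plan=[
    [[0,0,-0.01,0,0,0,-1],[0,0,-0.01,0,0,0,-1],[0,0,0,0,0,0,-1]],
  ],
)

```text
time_s: 10.15
position: [0.4716, 0.095, 0.1752]
tcp_rot: [[0.663, -0.749, -0.0], [-0.749, -0.663, 0.0], [-0.0, 0.0, -1.0]]
force: [0.1, 0.6, -1.9]
opening: 0.272
```

```bash
python3 s.py
```

```text
10.15 [0.4716 0.095  0.1752] F [ 0.05  0.57 -1.94] M [ 0.088 -0.021 -0.04 ] 0.27224688597212976 yaw -48.47 z [-1.e-04  0.e+00 -1.e+00] [ -2.   23.3 105.2   0.   51.4 136.5]
```

No contact and already 3 mm below the cap top: it is in the slot. Continue.

Emit:
play_rows(
  plan=[
    [[0,0,-0.015,0,0,0,-1],[0,0,-0.015,0,0,0,-1],[0,0,-0.015,0,0,0,-1],[0,0,-0.015,0,0,0,-1]],
  ],
)

```text
time_s: 10.55
position: [0.4717, 0.095, 0.1722]
tcp_rot: [[0.663, -0.749, 0.0], [-0.749, -0.663, 0.0], [0.0, -0.0, -1.0]]
force: [0.3, 0.2, -1.9]
opening: 0.275
```

Emit:
play_rows(
  plan=[
    [[0,0,-0.02,0,0,0,-1],[0,0,-0.02,0,0,0,-1],[0,0,-0.02,0,0,0,-1],[0,0,-0.02,0,0,0,-1]],
  ],
)

```text
time_s: 10.95
position: [0.4716, 0.095, 0.1682]
tcp_rot: [[0.663, -0.749, -0.0], [-0.749, -0.663, -0.0], [-0.0, 0.0, -1.0]]
force: [0.0, 0.1, -1.2]
opening: 0.273
```

Emit:
play_rows(
  plan=[
    [[0,0,-0.02,0,0,0,-1],[0,0,-0.02,0,0,0,-1],[0,0,-0.02,0,0,0,-1],[0,0,-0.02,0,0,0,-1],[0,0,-0.02,0,0,0,-1],[0,0,-0.02,0,0,0,-1],[0,0,0,0,0,0,-1],[0,0,0,0,0,0,-1]],
  ],
)

```text
time_s: 11.75
position: [0.4716, 0.095, 0.1623]
tcp_rot: [[0.663, -0.749, -0.0], [-0.749, -0.663, 0.0], [-0.0, -0.0, -1.0]]
force: [0.1, -0.8, -1.8]
opening: 0.273
```

```bash
python3 s.py
```

```text
11.75 [0.4716 0.095  0.1623] F [ 0.08 -0.82 -1.83] M [0.034 0.012 0.031] 0.27277288053327436 yaw -48.47 z [-0.  0. -1.] [ -2.   24.6 105.9   0.   49.5 136.5]
```

Emit:
play_rows(
  plan=[
    [[0,0,0,0,0,0.03,-1],[0,0,0,0,0,0.03,-1],[0,0,0,0,0,0.03,-1],[0,0,0,0,0,0.03,-1]],
  ],
)

```text
time_s: 12.15
position: [0.4717, 0.095, 0.1623]
tcp_rot: [[0.894, -0.448, 0.0], [-0.448, -0.894, -0.0], [0.0, -0.0, -1.0]]
force: [-0.1, -0.7, -1.1]
opening: 0.273
```

Emit:
play_rows(
  plan=[
    [[0,0,0,0,0,0.03,-1],[0,0,0,0,0,0.03,-1],[0,0,0,0,0,0.03,-1],[0,0,0,0,0,0.03,-1],[0,0,0,0,0,0.03,-1]],
  ],
)

```text
time_s: 12.65
position: [0.4717, 0.095, 0.1624]
tcp_rot: [[1.0, 0.006, 0.0], [0.006, -1.0, -0.0], [0.0, 0.0, -1.0]]
force: [-0.6, 0.2, -0.9]
opening: 0.275
```

Emit:
play_rows(
  plan=[
    [[0,0,0,0,0,0.03,-1],[0,0,0,0,0,0.03,-1],[0,0,0,0,0,0.03,-1],[0,0,0,0,0,0.03,-1],[0,0,0,0,0,0.03,-1],[0,0,0,0,0,0,-1],[0,0,0,0,0,0,-1]],
  ],
)

```text
time_s: 13.35
position: [0.4717, 0.095, 0.1623]
tcp_rot: [[0.891, 0.454, 0.0], [0.454, -0.891, 0.0], [0.0, 0.0, -1.0]]
force: [-0.5, 0.2, -2.3]
opening: 0.273
```

```bash
python3 s.py
```

```text
13.35 [0.4717 0.095  0.1623] F [-0.46  0.23 -2.28] M [-0.033 -0.043 -0.018] 0.27342023970490786 yaw 27.02 z [ 1.e-04  0.e+00 -1.e+00] [ -2.   24.6 105.9   0.   49.5  61. ]
```

Emit:
play_rows(
  plan=[
    [[0,0,0.02,0,0,0,-1],[0,0,0.02,0,0,0,-1],[0,0,0.02,0,0,0,-1],[0,0,0.02,0,0,0,-1],[0,0,0.02,0,0,0,-1],[0,0,0.02,0,0,0,-1],[0,0,0.02,0,0,0,-1],[0,0,0.02,0,0,0,-1],[0,0,0,0,0,0,-1]],
  ],
)

```text
time_s: 14.25
position: [0.4715, 0.095, 0.1702]
tcp_rot: [[0.89, 0.456, -0.0], [0.456, -0.89, 0.0], [-0.0, -0.0, -1.0]]
force: [0.1, -0.6, -5.2]
opening: 0.272
```

```bash
python3 s.py
```

```text
14.25 [0.4715 0.095  0.1702] F [ 0.1  -0.64 -5.24] M [ 0.005 -0.056 -0.015] 0.27152255583429524 yaw 27.13 z [-2.e-04  0.e+00 -1.e+00] [ -2.   23.8 105.5   0.   50.7  60.9]
```

Block hangs (≈3.6 N more). Lift out.

Emit:
play_rows(
  plan=[
    [[0,0,0.1,0,0,0,-1],[0,0,0.2,0,0,0,-1],[0,0,0.3,0,0,0,-1],[0,0,0.3,0,0,0,-1],[0,0,0.3,0,0,0,-1],[0,0,0.3,0,0,0,-1],[0,0,0.3,0,0,0,-1],[0,0,0.3,0,0,0,-1],[0,0,0.3,0,0,0,-1],[0,0,0.3,0,0,0,-1],[0,0,0.2,0,0,0,-1],[0,0,0.1,0,0,0,-1]],
  ],
)

```text
time_s: 15.45
position: [0.4719, 0.095, 0.3217]
tcp_rot: [[0.89, 0.456, 0.002], [0.456, -0.89, -0.0], [0.002, 0.001, -1.0]]
force: [0.2, 0.0, -5.3]
opening: 0.272
```

Emit:
play_rows(
  plan=[
    [[0,0,0,0,0,0,-1],[0,0,0,0,0,0,-1],[0,0,0,0,0,0,-1]],
  ],
)

```text
time_s: 15.75
position: [0.471, 0.095, 0.3195]
tcp_rot: [[0.89, 0.456, -0.002], [0.456, -0.89, 0.0], [-0.002, -0.001, -1.0]]
force: [0.2, -0.8, -5.3]
opening: 0.278
```

```bash
python3 s.py
```

```text
15.75 [0.471  0.095  0.3195] F [ 0.18 -0.77 -5.32] M [-0.02  -0.024 -0.026] 0.2779305901577548 yaw 27.13 z [-2.1e-03  1.0e-04 -1.0e+00] [-2.  12.5 94.5 -0.  73.1 60.9]
```

Emit:
play_rows(
  plan=[
    [[0.05,0.13,0,0,0,0,-1],[0.1,0.27,0,0,0,0,-1],[0.15,0.4,0,0,0,0,-1],[0.17,0.45,0,0,0,0,-1],[0.17,0.45,0,0,0,0,-1],[0.17,0.45,0,0,0,0,-1],[0.17,0.45,0,0,0,0,-1],[0.15,0.4,0,0,0,0,-1],[0.1,0.27,0,0,0,0,-1],[0.05,0.15,0,0,0,0,-1],[0.02,0.08,0,0,0,0,-1],[0,0,0,0,0,0,-1]],
  ],
)

```text
time_s: 16.95
position: [0.5364, 0.2701, 0.32]
tcp_rot: [[0.89, 0.456, -0.001], [0.456, -0.89, -0.0], [-0.001, 0.0, -1.0]]
force: [-0.2, 0.4, -5.7]
opening: 0.274
```

Emit:
play_rows(
  plan=[
    [[0,0,-0.1,0,0,0,-1],[0,0,-0.3,0,0,0,-1],[0,0,-0.4,0,0,0,-1],[0,0,-0.4,0,0,0,-1],[0,0,-0.4,0,0,0,-1],[0,0,-0.4,0,0,0,-1],[0,0,-0.3,0,0,0,-1],[0,0,-0.2,0,0,0,-1],[0,0,-0.2,0,0,0,-1],[0,0,-0.1,0,0,0,-1],[0,0,0,0,0,0,-1],[0,0,0,0,0,0,-1]],
  ],
)

```text
time_s: 18.15
position: [0.5371, 0.2701, 0.1808]
tcp_rot: [[0.89, 0.456, 0.001], [0.456, -0.89, 0.0], [0.001, 0.0, -1.0]]
force: [0.9, -0.5, -5.4]
opening: 0.274
```

```bash
python3 s.py
```

```text
18.15 [0.5371 0.2701 0.1808] F [ 0.91 -0.49 -5.38] M [-0.006 -0.035 -0.027] 0.2742359977523358 yaw 27.13 z [ 1.1e-03  3.0e-04 -1.0e+00] [16.1 31.2 88.1  0.  60.7 78.9]
```

Emit:
play_rows(
  plan=[
    [[0,0,-0.04,0,0,0,-1],[0,0,-0.04,0,0,0,-1],[0,0,-0.04,0,0,0,-1],[0,0,-0.04,0,0,0,-1],[0,0,-0.04,0,0,0,-1],[0,0,-0.02,0,0,0,-1],[0,0,-0.02,0,0,0,-1],[0,0,-0.02,0,0,0,-1],[0,0,-0.02,0,0,0,-1],[0,0,-0.02,0,0,0,-1],[0,0,0,0,0,0,-1]],
  ],
)

```text
time_s: 19.25
position: [0.5372, 0.2702, 0.1658]
tcp_rot: [[0.89, 0.456, 0.001], [0.456, -0.89, 0.001], [0.001, 0.0, -1.0]]
force: [0.4, 0.6, -1.8]
opening: 0.269
```

Emit:
play_rows(
  plan=[
    [[0,0,-0.02,0,0,0,-1],[0,0,-0.02,0,0,0,-1],[0,0,-0.02,0,0,0,-1],[0,0,-0.02,0,0,0,-1],[0,0,0,0,0,0,-1],[0,0,0,0,0,0,-1],[0,0,0,0,0,0,-1]],
  ],
)

```text
time_s: 19.95
position: [0.5366, 0.27, 0.1613]
tcp_rot: [[0.89, 0.456, -0.0], [0.456, -0.89, -0.0], [-0.0, 0.0, -1.0]]
force: [-0.1, 1.1, -1.0]
opening: 0.274
```

```bash
python3 s.py
```

```text
19.95 [0.5366 0.27   0.1613] F [-0.1   1.11 -0.98] M [-0.01   0.031 -0.034] 0.2740536781462664 yaw 27.14 z [-0. -0. -1.] [16.1 32.6 89.1 -0.  58.3 78.9]
```

Block stands in the tray, load off. Turn back along the slot.

Emit:
play_rows(
  plan=[
    [[0,0,0,0,0,-0.03,-1],[0,0,0,0,0,-0.03,-1],[0,0,0,0,0,-0.03,-1],[0,0,0,0,0,-0.03,-1],[0,0,0,0,0,-0.03,-1],[0,0,0,0,0,-0.03,-1],[0,0,0,0,0,-0.03,-1]],
  ],
)

```text
time_s: 20.65
position: [0.5366, 0.27, 0.1613]
tcp_rot: [[0.982, -0.189, 0.0], [-0.189, -0.982, 0.0], [0.0, -0.0, -1.0]]
force: [0.7, -1.2, -2.1]
opening: 0.275
```

Emit:
play_rows(
  plan=[
    [[0,0,0,0,0,-0.03,-1],[0,0,0,0,0,-0.03,-1],[0,0,0,0,0,-0.03,-1],[0,0,0,0,0,-0.03,-1],[0,0,0,0,0,-0.03,-1],[0,0,0,0,0,-0.03,-1],[0,0,0,0,0,-0.03,-1],[0,0,0,0,0,0,-1],[0,0,0,0,0,0,-1]],
  ],
)

```text
time_s: 21.55
position: [0.5366, 0.27, 0.1613]
tcp_rot: [[0.665, -0.747, 0.0], [-0.747, -0.665, -0.0], [0.0, 0.0, -1.0]]
force: [0.2, -0.1, -2.0]
opening: 0.275
```

```bash
python3 s.py; python3 - <<'E'
from h import *
w=capture("wrist");save("w6.png",w[120:230,190:330],5)
E
```

```text
21.55 [0.5366 0.27   0.1613] F [ 0.16 -0.09 -1.96] M [0.061 0.012 0.011] 0.2752498901441769 yaw -48.35 z [ 0. -0. -1.] [ 16.1  32.6  89.1  -0.   58.3 154.4]
```

View pics/w6.png

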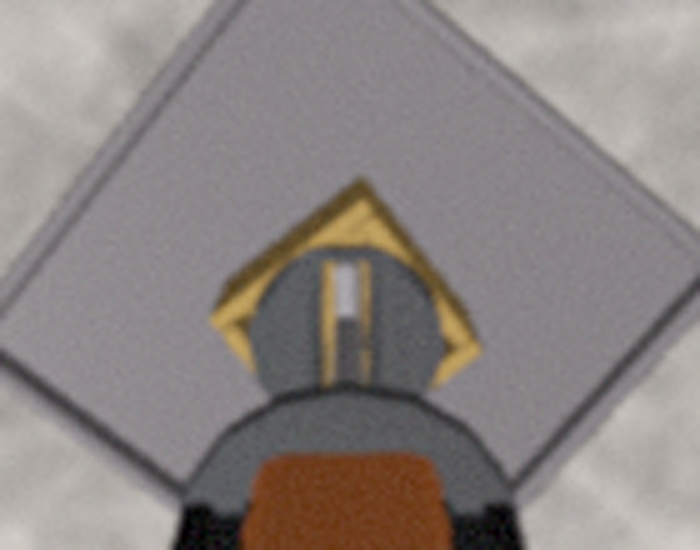

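The block stands squarely in the tray and the bar (345,290) lies centred in the slot with yellow margins both sides. Raise gently.

Emit:
play_rows(
  plan=[
    [[0,0,0.02,0,0,0,-1],[0,0,0.02,0,0,0,-1],[0,0,0.02,0,0,0,-1],[0,0,0.02,0,0,0,-1],[0,0,0.02,0,0,0,-1],[0,0,0.02,0,0,0,-1],[0,0,0.02,0,0,0,-1],[0,0,0,0,0,0,-1]],
  ],
)

```text
time_s: 22.4
position: [0.5367, 0.27, 0.1685]
tcp_rot: [[0.663, -0.749, 0.0], [-0.749, -0.663, 0.0], [0.0, -0.0, -1.0]]
force: [0.3, -1.1, -1.6]
opening: 0.274
```

Emit:
play_rows(
  plan=[
    [[0,0,0.02,0,0,0,-1],[0,0,0.02,0,0,0,-1],[0,0,0.02,0,0,0,-1],[0,0,0.02,0,0,0,-1],[0,0,0.03,0,0,0,-1],[0,0,0.03,0,0,0,-1],[0,0,0.05,0,0,0,-1],[0,0,0.1,0,0,0,-1]],
  ],
)

```text
time_s: 23.2
position: [0.5363, 0.2699, 0.1827]
tcp_rot: [[0.663, -0.749, -0.001], [-0.749, -0.663, -0.0], [-0.0, 0.001, -1.0]]
force: [-0.0, -0.2, -1.8]
opening: 0.275
```

```bash
python3 s.py
```

```text
23.2 [0.5363 0.2699 0.1827] F [-0.02 -0.24 -1.75] M [ 0.069 -0.022  0.001] 0.27524223046836066 yaw -48.47 z [-9.e-04 -2.e-04 -1.e+00] [ 16.1  31.   88.    0.   61.  154.5]
```

Emit:
play_rows(
  plan=[
    [[0,0,0.3,0,0,0,-1],[0,0,0.6,0,0,0,-1],[0,0,0.7,0,0,0,-1],[0,0,0.6,0,0,0.03,-1],[0,0,0.35,0,0,0.03,-1],[0.1,-0.25,0,0,0,0.04,-1],[0.2,-0.5,0,0,0,0.04,-1],[0.25,-0.6,0,0,0,0.04,-1],[0.3,-0.7,0,0,0,0.04,-1],[0.3,-0.7,0,0,0,0.04,-1],[0.25,-0.6,0,0,0,0.031,-1],[0.15,-0.4,0,0,0,0,-1]],
  ],
)

```text
time_s: 24.4
position: [0.615, 0.08, 0.3106]
tcp_rot: [[0.998, 0.068, 0.001], [0.068, -0.998, -0.001], [0.001, 0.001, -1.0]]
force: [0.1, 0.7, -1.2]
opening: 0.276
```

Emit:
play_rows(
  plan=[
    [[0.1,-0.22,0,0,0,0,-1],[0,0,0,0,0,0,-1],[0,0,0,0,0,0,-1],[0,0,0,0,0,0,-1]],
  ],
)

```text
time_s: 24.8
position: [0.6185, 0.0729, 0.3104]
tcp_rot: [[0.998, 0.07, -0.001], [0.07, -0.998, 0.001], [-0.0, -0.001, -1.0]]
force: [0.9, 0.0, -1.5]
opening: 0.271
```

```bash
python3 s.py
```

```text
24.8 [0.6185 0.0729 0.3104] F [ 0.86  0.02 -1.52] M [-0.005  0.06  -0.043] 0.2705186219232844 yaw 4.0 z [-5.e-04  6.e-04 -1.e+00] [-3.6 25.4 76.1  0.  78.6 82.4]
```

Emit:
play_rows(
  plan=[
    [[0.01,-0.028,0,0,0,0,-1],[0,0,-0.2,0,0,0,-1],[0,0,-0.4,0,0,0,-1],[0,0,-0.5,0,0,0,-1],[0,0,-0.5,0,0,0,-1],[0,0,-0.5,0,0,0,-1],[0,0,-0.5,0,0,0,-1],[0,0,-0.3,0,0,0,-1],[0,0,-0.2,0,0,0,-1],[0,0,-0.1,0,0,0,-1],[0,0,0,0,0,0,-1],[0,0,0,0,0,0,-1]],
  ],
)

```text
time_s: 26.0
position: [0.6203, 0.0701, 0.151]
tcp_rot: [[0.998, 0.068, 0.002], [0.068, -0.998, -0.0], [0.002, 0.0, -1.0]]
force: [-0.4, -0.5, 0.1]
opening: 0.275
```

Emit:
play_rows(
  plan=[
    [[0,0,-0.04,0,0,0,-1],[0,0,-0.04,0,0,0,-1],[0,0,-0.03,0,0,0,-1],[0,0,0,0,0,0,-1],[0,0,0,0,0,0,-1]],
  ],
)

```text
time_s: 26.5
position: [0.6196, 0.0701, 0.1448]
tcp_rot: [[0.998, 0.068, 0.0], [0.068, -0.998, 0.0], [0.0, -0.0, -1.0]]
force: [0.5, 0.2, -1.7]
opening: 0.275
```

```bash
python3 s.py
```

```text
26.5 [0.6196 0.0701 0.1448] F [ 0.45  0.17 -1.75] M [-0.04   0.047 -0.08 ] 0.2747404261537217 yaw 3.91 z [ 0.e+00  1.e-04 -1.e+00] [-3.8 35.4 86.4  0.  58.2 82.3]
```

Emit:
play_rows(
  plan=[
    [[-0.01,0.02,-0.03,0,0,0,-1],[0,0,-0.03,0,0,0,-1],[0,0,-0.02,0,0,0,-1],[0,0,-0.01,0,0,0,-1],[0,0,0,0,0,0,-1],[0,0,0,0,0,0,-1]],
  ],
)

```text
time_s: 27.1
position: [0.6192, 0.0711, 0.1403]
tcp_rot: [[0.998, 0.068, 0.0], [0.068, -0.998, -0.0], [0.0, 0.0, -1.0]]
force: [-0.1, -0.7, -2.0]
opening: 0.282
```

```bash
python3 s.py
```

```text
27.1 [0.6192 0.0711 0.1403] F [-0.06 -0.66 -1.99] M [ 0.031 -0.016  0.039] 0.28239631456257297 yaw 3.91 z [ 0. -0. -1.] [-3.7 35.7 86.6 -0.  57.7 82.4]
```

Within 0.3 mm of its seat; lower a touch, then release.

Emit:
play_rows(
  plan=[
    [[0,0,-0.008,0,0,0,-1],[0,0,0,0,0,0,-1],[0,0,0,0,0,0,-0.2],[0,0,0,0,0,0,0.2],[0,0,0,0,0,0,0.6],[0,0,0,0,0,0,1],[0,0,0,0,0,0,1],[0,0,0,0,0,0,1],[0,0,0,0,0,0,1],[0,0,0,0,0,0,1],[0,0,0,0,0,0,1],[0,0,0,0,0,0,1]],
  ],
)

```text
time_s: 28.3
position: [0.6191, 0.0711, 0.1399]
tcp_rot: [[0.998, 0.068, -0.0], [0.068, -0.998, -0.0], [-0.0, -0.0, -1.0]]
force: [0.3, -0.5, -0.1]
opening: 0.991
```

Emit:
play_rows(
  plan=[
    [[0,0,0,0,0,0,1],[0,0,0,0,0,0,1],[0,0,0.3,0,0,0,1],[0,0,0.6,0,0,0,1],[0,0,0.7,0,0,0,1],[0,0,0.7,0,0,0,1],[0,0,0.7,0,0,0,1],[0,0,0.6,0,0,0,1],[-0.7,-0.1,0,0,0,0,1],[-0.8,-0.1,0,0,0,0,1],[0,0,0,0,0,0,1],[0,0,0,0,0,0,1]],
  ],
)

```text
time_s: 29.5
position: [0.5435, 0.0611, 0.3203]
tcp_rot: [[0.998, 0.068, 0.001], [0.068, -0.998, 0.0], [0.001, 0.0, -1.0]]
force: [0.7, 0.1, -0.5]
opening: 1.002
```

```bash
python3 s.py; python3 - <<'E'
from h import *
st=read_state();w=capture("wrist");t=capture("top")
save("end.png",np.hstack([cv2.resize(w[0:240,60:400],None,fx=1.1,fy=1.1),cv2.resize(t[100:300,190:400],(277,264))]),1.2)
hsv=cv2.cvtColor(w,cv2.COLOR_RGB2HSV);H,S,V=[hsv[:,:,i].astype(int) for i in range(3)]
m=((H<13)&(S>150)&(V>60));m[:30]=0;m[210:]=0
P=np.argwhere(m)[:,::-1].astype(np.float32)
r=cv2.minAreaRect(np.array([onz("wrist",u,v,.184,st)[:2] for u,v in cv2.convexHull(P)[:,0]],np.float32));print(r)
E
```

```text
29.5 [0.5435 0.0611 0.3203] F [ 0.67  0.15 -0.46] M [-0.028  0.001 -0.001] 1.0017128087321734 yaw 3.9 z [ 9.e-04  0.e+00 -1.e+00] [-5.3 18.2 86.   0.  75.7 80.8]
((0.6198811531066895, 0.07150895893573761), (0.031729038804769516, 0.021962733939290047), 3.9276814460754395)
```

View pics/end.png

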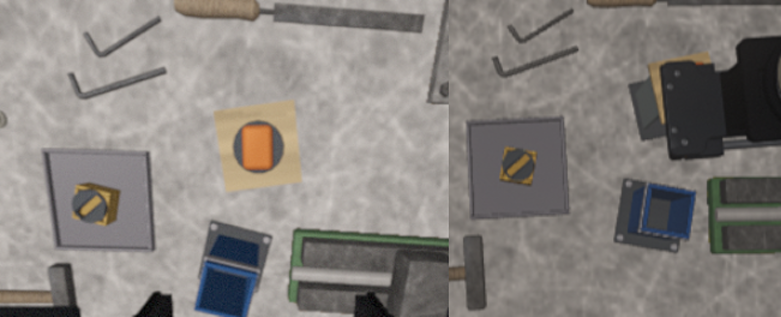

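The picker hangs centred in its holder. The block stands in mid-tray, the well is empty, and the bystanders in view look unmoved. Handing in.

```bash
python3 -c "
from rig import *
print(hand_in())"
```

```text
the job is handed in; nothing more can be done
None
```

I took the picker from its holder and lowered it through the cap slot. The bar met no resistance I could see. I turned it about 75° to catch the block, lifted it out and stood it near the middle of the tray. Then I turned the bar back, drew it out, hung the picker up and let go. The job was handed in at about 30 s of the 72 s allowed, with no verdict reported.

- **Slot position:** my first wrist-camera fix on the slot was about 2 mm off and disagreed with the top camera. Two close views over the well corrected it before the bar went in.
- **Forces:** all wrist forces I read were under about 6 N, mostly just the weight carried. I only saw readings at the end of each move, so a brief peak in between would not have shown.
- **Block:** the last pictures show it upright near the tray's middle, with the well empty. I did not measure its final position from them.
- **Picker:** its handle measured within about 1.1 mm of the holder plate's centre. It looks upright, and the gripper is well clear of it.
- **Bystanders:** those in view look unmoved. The last crops show only part of the hammer and of the area round the nozzle, and I did not measure any of them.

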